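# Set the ham stand's sliding rest to its middle line and lock it with the cam lever

## Robot

A 6-joint arm with a two-finger parallel gripper is mounted at the origin on the work surface. World frame = base frame: x ahead of the robot, y to its left, z up, the work surface at z = 0. Lengths are in m, angles in rad, forces in N, time in s.
With the tool pointing down it reaches from about 0.35 to 0.975 m from the base axis. Payload 4.9 kg.
Tool frame: the origin (TCP) lies on the centre line of the jaws, within the pads' length; the fingertips stand 11 mm ahead of it and the grasp point (between the pads) lies 8 mm behind it (manip.finger_overhang is the distance from the TCP to the fingertips, in m); y points along the fingers, z is the direction in which the jaws open and shut, and the axes are right-handed (so a half turn about y gives the same grasp; the last joint's range is limited). The gripper opens to 85 mm and grips with 20 to 120 N. Pads are 22 mm wide; open, the fingers measure 114 mm over their backs; the gripper's body (76 mm by 85 mm) begins 54 mm behind the grasp point. The pads swing forward as they close: fully open they stand 13 mm farther back than shut.
Start: joints at [-1.454, 0.053, 1.613, -0, 1.476, -0.119], TCP at [0.146, -0.608, 0.242] pointing down, gripper open.
Joint ranges: [-3.01, 3.01], [-1.01, 2.22], [0.06, 2.58], [-1.02, 4.17], [0.09, 2.62], [-3.14, 3.14]. Speed limits (rad/s): [2.57, 2.57, 3.14, 3.14, 3.14, 3.14].

## Interface

Orientations are given as a unit quaternion [w, x, y, z].
In Python, from plant import readout, cams, workorder, manip gives the robot as it stands.
- The arm moves only by the tool play_rows, never from a script. Its arguments are lists of equal length, an entry for each row: "slide": the shift along the tool's x, y, z in cm, a list of three; "yaw": the turn about the tool's y in degrees; "grip": the closure, from -1 (fully open) to 1 (shut), so that 0 is half open. In form: {"slide": [[x, y, z], ...], "yaw": [yaw, ...], "grip": [grip, ...]}. A call has 1 to 12 rows; each row shifts and turns the commanded pose from where the row before left it, along the tool's axes as they then stand; what a row does not reach is not made up. A row lasts 1/10 s, in which the tool goes at most 50 mm and 8.59 degrees, less where a joint would pass 70% of its speed; a pose out of reach is approached as far as the arm can. A call with a gripper value outside its range is refused whole. The fingers move at their own pace and stop on an object; the grip force is fixed at half the most. Time passes only in rows, so rows that do not move let the fingers close. It gives the time, the measured TCP pose, the force and the opening at its end, in the units of the state.
- readout.state(): the state, without advancing time (a new reading comes with each control period).
- cams.grab_frame(name): name is "side" or "top"; returns a dict with "image" (384x512x3 uint8, red, green, blue), "mtx" (3x3 intrinsics, pixels), "R" (3x3) and "t" (3): a world point X has camera coordinates R X + t. Camera axes: x right, y down, z forward; pixel columns grow to the right and rows downward; lengths in m; the calibration is good to about 2 mm. A picture is of the moment at which its call begins. There is no depth.
- workorder.job_done(): hands the job in, once; it reports no verdict.
The state is a dict: "time": time; "joint_pos": joint angles; "joint_vel": joint speeds; "joint_efforts": joint torques, N m; "tool_pos": TCP position; "tool_rot": TCP orientation; "contact_force": force on the tool from outside, world axes, zero at the start; "ft_torque": the same for the moment, N m; "gripper_width": opening from 0.0 (shut) to 1.0 (fully open).
Only numpy, scipy, OpenCV 4.12 (cv2) and the standard library are available. Lean on these libraries where they do the work, as an engineer would, in place of code of your own. Each camera call takes 0.05 s, during which the arm holds its last target.

## Task

Get the ham stand ready for a shoulder: draw its sliding rest out from the column, lever still open, until the index on the rest's foot is on the middle of the three scored lines, then hold the rest there while you swing its cam lever fully shut, up against the post. Finish still holding the rest, with its post gripped between your fingers - do not let go, the ham is coming straight on - and leave the crockery, jars and knife around the stand where they are.

Things in the scene. Friction and masses are not known exactly. Their poses are not given: they have to be found in the camera images.
- stand: Ham stand, fixed: pale wooden base board 460 x 170 mm, top 35 mm above the counter, a flat steel rail (30 mm wide, 6 mm proud) along its middle. Origin: centre of its underside, at counter height; x runs along the rail, away from the column; z up. Column 20 mm thick at x = -185 mm, with a shank ring up to 345 mm high. Dark scored lines across the board at x = 20, 80 and 140 mm
- middle_line (a point): Point on the middle scored line, on the rail's centre line, at the board's top (35 mm above the counter). The line runs across the board and shows on both sides of the rail (4 mm wide, from 38 to 80 mm either side of the centre line)
- rest_index (a point): Point at board-top height midway between the two index blades that stick out sideways from the sliding rest's foot (steel, 56 mm along the rail, 44 mm across, its top 62 mm above the counter). The index is on the line when this point is over middle_line. Axes as the stand's
- post: The rest's upright steel post, 14 mm thick along the rail, 30 mm wide across, 60 to 105 mm above the counter, then a U saddle as thick, 85 mm wide across the rail, its horns 127 mm high. Faces at x = -15 mm (column side) and -1 mm (lever side) from rest_index. Origin: on the counter under rest_index; axes as the stand's
- grip (a point): Point 88 mm above the counter, midway through the post and the shut lever together (25 mm thick along the rail: from x = -15 to x = +10 mm from rest_index)
- lever_tip (a point): Outer end of the cam lever, a steel bar 56 mm long from its pin, 8 mm thick and 20 mm wide at its end. Its pin lies across the rail, 6 mm beyond rest_index on the side away from the column, 53 mm above the counter. Open, the lever leans away from the column; shut, it stands upright 3 mm from the post's face
- rest (a joint): Where the rest stands along its rail, m: 0 is nearest the column, grows away from it, stop at 0.20; the index is on the middle line at 0.120 (first line 0.060, last 0.180). Slides with about 2.5 N of friction while the lever is open; shutting the lever clamps it to the rail (some 15 N), so it can hardly be corrected after that
- lever (a joint): Cam lever angle, rad: 0 is fully shut (upright against the post), 0.62 fully open (leaning away from the column). It stays where it is left and turns with about 0.2 N m of friction, some 4 N at its end: more than the rest's own friction, so pushing on the lever alone shoves the rest along. The cam begins to clamp below about 0.3
- knife: Carving knife lying on the counter along the stand's robot side, 315 mm long, 22 mm high; origin under its middle
- plate: White plate, 150 mm across, 16 mm high, on the far side of the stand; origin under its centre
- jar: Amber glass jar, 72 mm across, 110 mm high, on the far side of the stand; origin under its centre
- salt_bowl: Small terracotta bowl, 80 mm across, 35 mm high, on the far side of the stand; origin under its centre
- mill: Dark wooden pepper mill, 58 mm across, 156 mm high; origin under its centre
- cazuela: Blue glazed cazuela, 184 mm across, 55 mm high, to the right; origin under its centre
- paella_pan: Small dark enamelled paella pan, 220 mm across, 44 mm high, to the left; origin under its centre

How it is judged:
By the outcome, as a careful person would: the job done as asked, in the order asked, and still so for the second after the job is handed in, while the arm keeps its last pose, push and grip.
It also fails if it takes over 48 s, if anything falls off the work surface, if the arm or the gripper's body presses on something with over 40 N, if the wrist force passes 120 N, or if a joint passes its speed limit or range.

## Working session

There is one attempt and no reset: what is moved stays moved. The work goes in short steps, Python scripts to look and compute and a tool call to move; the robot and the scene stay as the last step left them, time stands still between calls to the robot, and variables do not carry over. Pictures are saved under pics/ and viewed, and the job is handed in when it is done.

Besides the shell and the picture viewer there is one more tool, called after ">>>" by a JSON object that holds its "method" and its "body". play_rows: Moves the arm, as the interface text tells. Its arguments: {"type":"object","properties":{"slide":{"type":"array","items":{"type":"array","items":{"type":"number"}}},"yaw":{"type":"array","items":{"type":"number"}},"grip":{"type":"array","items":{"type":"number"}}},"required":["slide","yaw","grip"]}

```bash
mkdir -p pics; python3 - <<'E'
from plant import readout,cams,manip
import cv2
s=readout.state()
for k,v in s.items(): print(k,v)
print(manip.finger_overhang)
for n in("side","top"):
    f=cams.grab_frame(n); cv2.imwrite(f"pics/{n}0.png",cv2.cvtColor(f["image"],cv2.COLOR_RGB2BGR))
    print(n,f["mtx"],f["R"],f["t"],-f["R"].T@f["t"])
E
```

```text
time 0.0
joint_pos [-1.45402412e+00  5.33611035e-02  1.61431542e+00  1.48804784e-05
  1.47596229e+00 -1.18986212e-01]
joint_vel [ 0.00086173  0.00068837 -0.00072472 -0.00014577  0.00342096  0.00082597]
joint_efforts [ 1.48485644e-03 -3.93678403e+01 -3.70177245e+01  5.75408785e-05
  6.95483352e-03 -6.61927366e-07]
tool_pos [ 0.1459302  -0.60710869  0.24104755]
tool_rot [ 0.08316578 -0.0831537   0.70292278 -0.70147593]
contact_force [-1.00709889 -0.489299   -0.71149328]
ft_torque [ 0.00170072  0.05514697 -0.03468522]
gripper_width 1.0040106565559697
0.011
side [[468.2322472    0.         247.94229902]
 [  0.         468.2322472  195.11525817]
 [  0.           0.           1.        ]] [[ 0.65830964  0.75272324  0.00601218]
 [ 0.54631156 -0.47226291 -0.6917452 ]
 [-0.51785336  0.45866706 -0.72211663]] [-0.38173009 -0.28487781  2.08735206] [ 1.48787092 -0.80459974  1.31254381]
top [[461.24476673   0.         241.8911307 ]
 [  0.         461.24476673 186.74232037]
 [  0.           0.           1.        ]] [[-0.00501529 -0.99971463 -0.02335596]
 [-0.99303294  0.00772882 -0.11758335]
 [ 0.1177303   0.02260352 -0.99278832]] [-0.01211602  0.59298061  1.37849896] [ 0.42649741 -0.04785454  1.43799933]
```

View pics/side0.png

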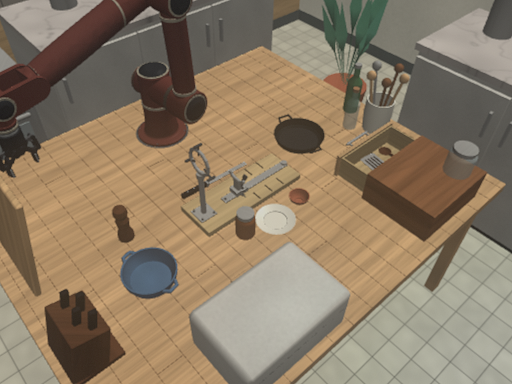

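View pics/top0.png

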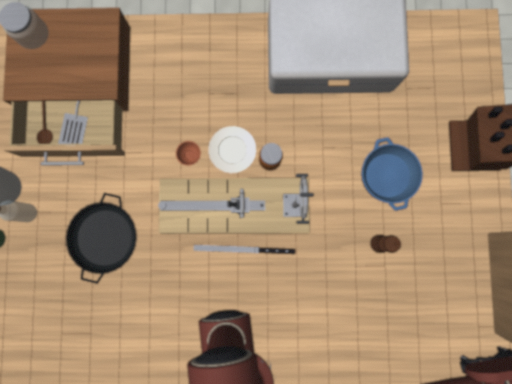

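The top view shows the stand at about (160–310, 178–234), with the column at the right end (305, 200) and the rest near (237, 203). The rail runs toward the image left, which is world +y. I'll zoom in.

```bash
python3 - <<'E'
import cv2
a=cv2.imread("pics/top0.png")[165:265,150:325]; cv2.imwrite("pics/top0z.png",cv2.resize(a,None,fx=4.5,fy=4.5,interpolation=cv2.INTER_CUBIC))
a=cv2.imread("pics/side0.png")[135:235,175:310]; cv2.imwrite("pics/side0z.png",cv2.resize(a,None,fx=5.5,fy=5.5,interpolation=cv2.INTER_CUBIC))
E
```

```text
(no output)
```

View pics/top0z.png

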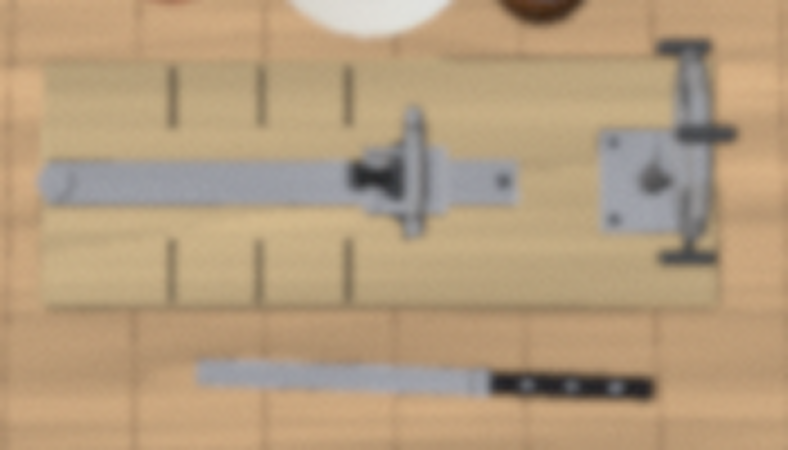

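View pics/side0z.png

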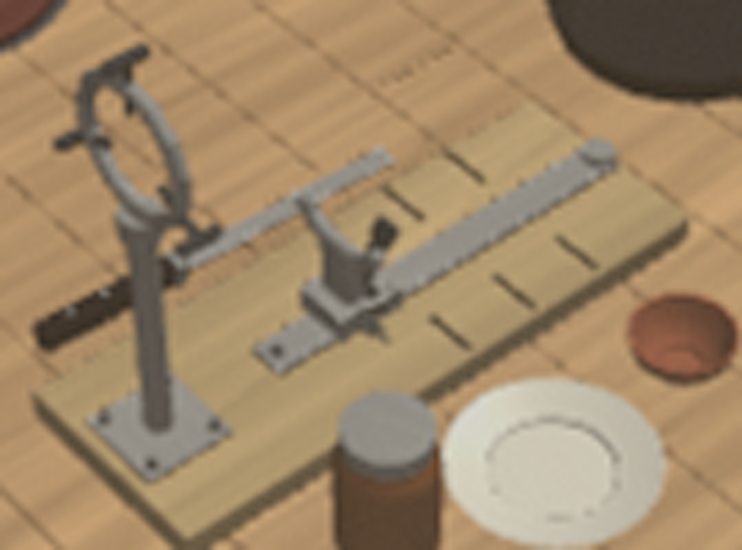

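```bash
cat > h.py <<'E'
import numpy as np, cv2
from plant import readout,cams
from scipy.spatial.transform import Rotation as Ro
def ray(f,uv,z):
    d=np.linalg.inv(f["mtx"])@[uv[0],uv[1],1]; d=f["R"].T@d; c=-f["R"].T@f["t"]
    return c+d*(z-c[2])/d[2]
def proj(f,X):
    p=f["R"]@np.asarray(X)+f["t"]; p=f["mtx"]@p; return p[:2]/p[2]
def toolR():
    q=readout.state()["tool_rot"]; return Ro.from_quat([q[1],q[2],q[3],q[0]]).as_matrix()
E
python3 - <<'E'
from h import *
from scipy.ndimage import map_coordinates
f=cams.grab_frame("top");g=cv2.cvtColor(f["image"],cv2.COLOR_RGB2GRAY).astype(float)
print(toolR())
# lines: dark-minimum centroid over rows, both sides
pts={}
for name,u0 in(("l140",188),("l80",208),("l20",227.3)):
  for side,(r0,r1) in(("far",(181,192)),("near",(220,231))):
    us=[]
    for r in range(r0,r1):
        c=np.arange(int(u0)-4,int(u0)+6); v=g[r,c]; w=np.clip(np.median(v)-8-v,0,None)
        if w.sum()>5: us.append((w@c/w.sum(),r))
    us=np.array(us).mean(0); pts[name,side]=ray(f,us,.035); print(name,side,us,pts[name,side])
d=np.mean([pts["l140",s]-pts["l20",s] for s in("far","near")],axis=0); print("rail vec",d,np.linalg.norm(d),np.degrees(np.arctan2(d[1],d[0])))
m=np.mean(list(pts.values()),axis=0);print("mid",m)
E
```

```text
[[-9.72338788e-01 -1.91988402e-04  2.33574923e-01]
 [-2.33574918e-01  1.64746350e-03 -9.72337412e-01]
 [-1.98128655e-04 -9.99998625e-01 -1.64673634e-03]]
l140 far [187.95245328 186.        ] [0.59646013 0.14986618 0.035     ]
l140 near [187.70366372 225.        ] [0.47694962 0.14957625 0.035     ]
l80 far [207.6833602 186.       ] [0.59598498 0.08911407 0.035     ]
l80 near [207.09320819 225.        ] [0.47660456 0.09046681 0.035     ]
l20 far [226.95714644 186.        ] [0.59552176 0.02988763 0.035     ]
l20 near [226.96528256 225.        ] [0.47625161 0.03000659 0.035     ]
rail vec [0.00081819 0.1197741  0.        ] 0.11977689764536836 89.60861252731853
mid [0.53629544 0.08981959 0.035     ]
```

```bash
python3 - <<'E'
from h import *
f=cams.grab_frame("top");hsv=cv2.cvtColor(f["image"],cv2.COLOR_RGB2HSV)
sat=hsv[...,1].astype(float)
# rail edges (low sat) z=.041, cols 165..225
xs=[]
for c in list(range(168,184))+list(range(193,203))+list(range(212,222)):
    col=sat[194:218,c]; th=(col.max()+col.min())/2; idx=np.where(col<th)[0]
    a,b=idx[0],idx[-1]
    lo=a-(th-col[a])/(col[a-1]-col[a]); hi=b+(th-col[b])/(col[b+1]-col[b])
    xs.append((c,*[ray(f,(c,194+e),.041)[i] for e in(lo,hi) for i in (0,1)]))
xs=np.array(xs); y=xs[:,2]; cx=(xs[:,1]+xs[:,3])/2; p=np.polyfit(y,cx,1); print("rail centre x(y)",p,np.polyval(p,.09),"width",np.mean(xs[:,1]-xs[:,3]))
# saddle: low sat pixels between rows 187..197 / 211..219
for r in list(range(188,199))+list(range(212,219)):
    row=hsv[r,232:252]; print(r,row[:,1].tolist())
E
```

```text
rail centre x(y) [0.00442628 0.53624161] 0.5366399780772685 width 0.030675912515150845
188 [83, 82, 82, 82, 81, 83, 81, 78, 68, 59, 60, 70, 80, 81, 82, 83, 84, 83, 83, 81]
189 [82, 83, 81, 82, 82, 82, 81, 70, 46, 26, 28, 53, 73, 79, 83, 83, 84, 80, 84, 82]
190 [83, 85, 82, 83, 82, 82, 80, 63, 30, 5, 9, 36, 67, 81, 83, 83, 82, 83, 84, 80]
191 [82, 83, 82, 83, 84, 83, 80, 60, 26, 3, 4, 32, 69, 79, 82, 82, 81, 83, 84, 81]
192 [82, 82, 83, 84, 83, 83, 78, 59, 28, 7, 4, 27, 66, 80, 81, 81, 83, 83, 82, 83]
193 [82, 85, 81, 82, 83, 82, 78, 62, 25, 6, 6, 30, 64, 80, 84, 81, 81, 83, 82, 82]
194 [82, 83, 82, 81, 83, 82, 77, 57, 21, 0, 4, 21, 61, 79, 83, 83, 83, 82, 84, 82]
195 [80, 82, 81, 81, 81, 79, 73, 47, 12, 3, 2, 18, 57, 76, 80, 80, 82, 81, 82, 83]
196 [76, 77, 75, 75, 70, 67, 58, 31, 4, 3, 2, 16, 51, 63, 69, 69, 70, 76, 81, 83]
197 [55, 54, 53, 51, 46, 33, 20, 4, 4, 8, 2, 6, 28, 38, 41, 39, 46, 62, 76, 80]
198 [25, 20, 22, 19, 11, 4, 4, 10, 9, 8, 7, 2, 8, 9, 8, 9, 22, 47, 70, 79]
212 [41, 37, 36, 31, 24, 11, 4, 8, 4, 2, 2, 9, 24, 34, 33, 34, 41, 62, 76, 81]
213 [72, 71, 71, 69, 66, 59, 37, 13, 2, 4, 2, 22, 53, 65, 68, 70, 71, 76, 81, 82]
214 [82, 82, 82, 81, 80, 76, 66, 36, 6, 4, 2, 24, 59, 77, 81, 80, 81, 82, 83, 83]
215 [81, 83, 82, 81, 80, 80, 74, 49, 11, 2, 2, 25, 62, 79, 81, 81, 81, 81, 83, 81]
216 [84, 82, 82, 82, 82, 81, 78, 61, 24, 8, 12, 38, 67, 79, 82, 83, 84, 81, 83, 83]
217 [82, 83, 82, 82, 82, 83, 80, 68, 45, 36, 43, 60, 75, 81, 83, 83, 84, 81, 81, 83]
218 [81, 83, 80, 82, 82, 83, 81, 76, 70, 68, 70, 75, 81, 81, 84, 81, 82, 82, 84, 83]
```

```bash
python3 - <<'E'
from h import *
f=cams.grab_frame("top");hsv=cv2.cvtColor(f["image"],cv2.COLOR_RGB2HSV);sat=hsv[...,1].astype(float)
for r in(190,191,192,193,214,215,216):
    w=82-sat[r,236:248];w=np.clip(w-4,0,None);u=(w@np.arange(236,248))/w.sum();print(r,u,ray(f,(u,r),.120))
X=ray(f,(241.6,203),.12);print("index y est",X[1]+.008)
s=cams.grab_frame("side")
for P in([.537,.0898,.035],[.537+.06,.0898,.035],[.537-.06,.0898,.035]): print(proj(s,P),proj(f,P))
E
```

```text
190 241.3779527559055 [ 0.57337036 -0.01632316  0.12      ]
191 241.43262411347519 [ 0.57047635 -0.01646626  0.12      ]
192 241.41970802919707 [ 0.56758531 -0.01641495  0.12      ]
193 241.4372759856631 [ 0.56469509 -0.0164513   0.12      ]
214 241.1267217630854 [ 0.5043546  -0.01526763  0.12      ]
215 241.29538461538462 [ 0.50149398 -0.01573596  0.12      ]
216 241.32462686567163 [ 0.49863738 -0.01580563  0.12      ]
index y est -0.0087766169689051
[258.09800617 180.20287048] [207.38750521 205.17261852]
[268.58235818 188.49930359] [207.46160544 185.67348495]
[247.96464284 172.18418026] [207.31265826 224.86824907]
```

>>> {"method": "play_rows", "body": {"slide": [[0, 0, 0], [0, 0, 0], [0, 0, 0]], "yaw": [6.9, 6.9, 0], "grip": [-1, -1, -1]}}

```text
time: 0.6
tool_pos: [0.146, -0.6076, 0.2422]
tool_rot: [-0.002, 0.002, 0.707, -0.707]
contact_force: [0.2, -0.5, 0.1]
gripper_width: 1.003
```

```bash
python3 - <<'E'
from h import *
print(toolR().round(4)); print(readout.state()["tool_pos"])
E
```

```text
[[-1.0e+00  0.0e+00 -4.8e-03]
 [ 4.8e-03  2.0e-04 -1.0e+00]
 [-0.0e+00 -1.0e+00 -2.0e-04]]
[ 0.14602097 -0.60764055  0.24219501]
```

>>> {"method": "play_rows", "body": {"slide": [[-2, 0, -4.3], [-2, 0, -4.3], [-2, 0, -4.3], [-2, 0, -4.3], [-2, 0, -4.3], [-2, 0, -4.3], [-2, 0, -4.3], [-2, 0, -4.3], [-2, 0, -4.3], [-2, 0, -4.3], [-2, 0, -4.3], [-2, 0, -4.3]], "yaw": [0, 0, 0, 0, 0, 0, 0, 0, 0, 0, 0, 0], "grip": [-1, -1, -1, -1, -1, -1, -1, -1, -1, -1, -1, -1]}}

```text
time: 1.8
tool_pos: [0.389, -0.0911, 0.2427]
tool_rot: [0.0, -0.001, -0.707, 0.707]
contact_force: [1.4, -0.3, -0.6]
gripper_width: 1.0
```

>>> {"method": "play_rows", "body": {"slide": [[0, 0, -4.7], [0, 0, -4.7], [-4, 0, 0], [-4, 0, 0], [-4, 0, 0], [-2.6, 0, 0], [0, 0, 0], [0, 0, 0]], "yaw": [0, 0, 0, 0, 0, 0, 0, 0], "grip": [-1, -1, -1, -1, -1, -1, -1, -1]}}

```text
time: 2.6
tool_pos: [0.5349, 0.0004, 0.2419]
tool_rot: [-0.002, 0.001, 0.707, -0.707]
contact_force: [-0.6, 0.2, 0.8]
gripper_width: 1.0
```

```bash
python3 - <<'E'
from h import *
print(toolR().round(4)); print(readout.state()["tool_pos"])
a=cams.grab_frame("side")["image"][100:235,175:310]; cv2.imwrite("pics/side1z.png",cv2.resize(cv2.cvtColor(a,cv2.COLOR_RGB2BGR),None,fx=4.4,fy=4.4,interpolation=cv2.INTER_CUBIC))
E
```

```text
[[-1.0e+00 -1.4e-03 -3.2e-03]
 [ 3.2e-03  2.0e-04 -1.0e+00]
 [ 1.4e-03 -1.0e+00 -2.0e-04]]
[5.34885099e-01 4.11656738e-04 2.41889566e-01]
```

View pics/side1z.png

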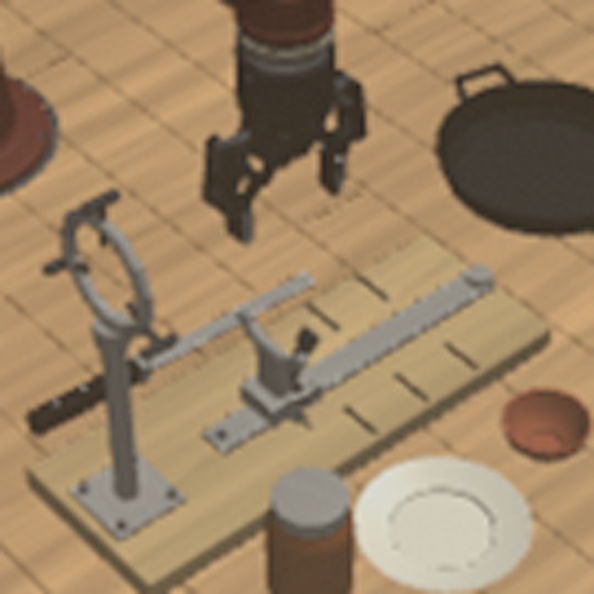

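The side view shows the open jaws straddling the rest along the rail, with clear space around them. I'll descend.

>>> {"method": "play_rows", "body": {"slide": [[-0.1, 0, -0.4], [0, 3.5, 0], [0, 3.5, 0], [0, 3, 0], [0, 2, 0], [0, 2, 0], [0, 1.2, 0], [0, 1, 0], [0, 0, 0]], "yaw": [0, 0, 0, 0, 0, 0, 0, 0, 0], "grip": [-1, -1, -1, -1, -1, -1, -1, -1, -1]}}

```text
time: 3.55
tool_pos: [0.5352, 0.0045, 0.0793]
tool_rot: [-0.002, 0.001, 0.707, -0.707]
contact_force: [-0.1, 0.9, -0.1]
gripper_width: 1.001
```

```bash
cat > v.py <<'E'
from h import *
import sys
n=sys.argv[1]
s=readout.state();print(toolR().round(4)[:,2],s["tool_pos"].round(4) if hasattr(s["tool_pos"],'round') else s["tool_pos"],s["contact_force"],s["gripper_width"])
a=cams.grab_frame("side")["image"][120:220,200:300]; b=cams.grab_frame("top")["image"][165:240,160:260]
A=cv2.resize(cv2.cvtColor(a,cv2.COLOR_RGB2BGR),(600,600),interpolation=cv2.INTER_CUBIC)
B=cv2.resize(cv2.cvtColor(b,cv2.COLOR_RGB2BGR),(700,525),interpolation=cv2.INTER_CUBIC)
cv2.imwrite(f"pics/{n}s.png",A);cv2.imwrite(f"pics/{n}t.png",B)
E
python3 v.py a2
```

```text
[-4.9e-03 -1.0e+00 -3.0e-04] [0.5352 0.0045 0.0793] [-0.06403602  0.88452072 -0.14292056] 1.0005750452713866
```

View pics/a2s.png

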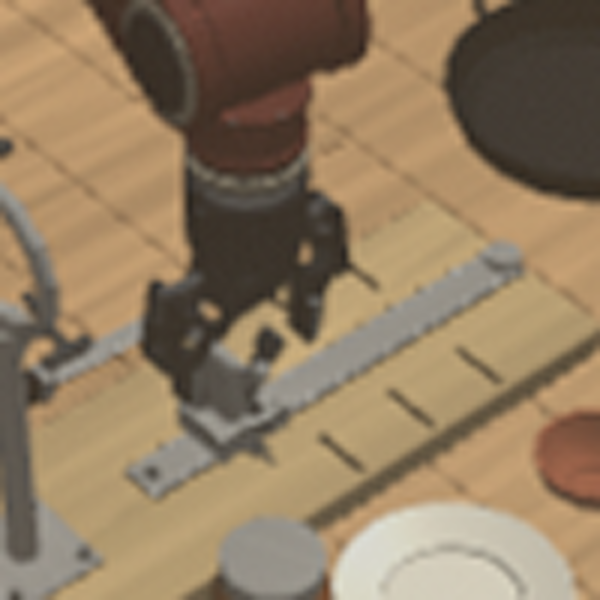

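View pics/a2t.png

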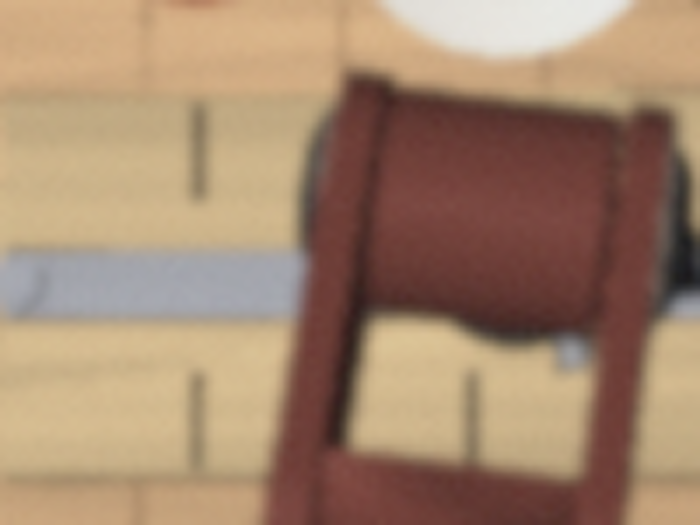

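The side view shows the fingers straddling the post and the open lever, with the blade tip at about (245, 196). I'll push with the column-side finger, lever untouched.

>>> {"method": "play_rows", "body": {"slide": [[0, 0, -0.7], [0, 0, -0.7], [0, 0, -1], [0, 0, -1], [0, 0, -1], [0, 0, -1], [0, 0, -1], [0, 0, -1], [0, 0, -1], [0, 0, -0.6], [0, 0, -0.3], [0, 0, 0]], "yaw": [0, 0, 0, 0, 0, 0, 0, 0, 0, 0, 0, 0], "grip": [-1, -1, -1, -1, -1, -1, -1, -1, -1, -1, -1, -1]}}

```text
time: 4.85
tool_pos: [0.536, 0.0982, 0.0799]
tool_rot: [-0.002, 0.001, 0.708, -0.707]
contact_force: [0.1, -0.7, 0.3]
gripper_width: 1.004
```

```bash
python3 v.py a3
```

```text
[-0.0049 -1.     -0.0012] [0.536  0.0982 0.0799] [ 0.0988533  -0.67243074  0.34701045] 1.0044236383668212
```

View pics/a3s.png

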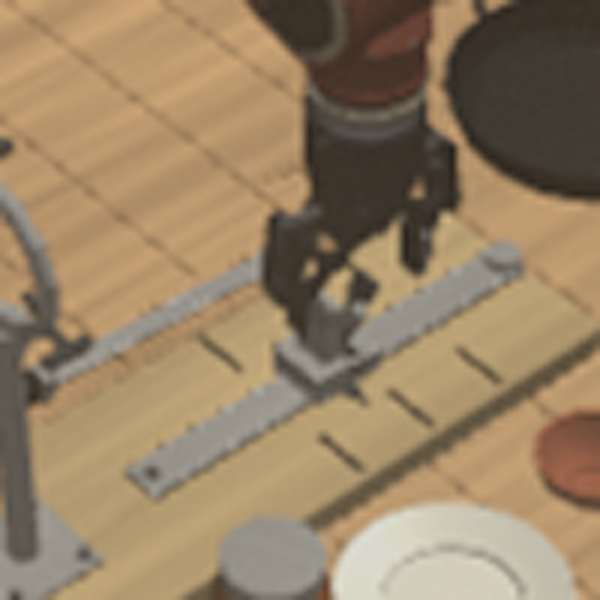

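View pics/a3t.png

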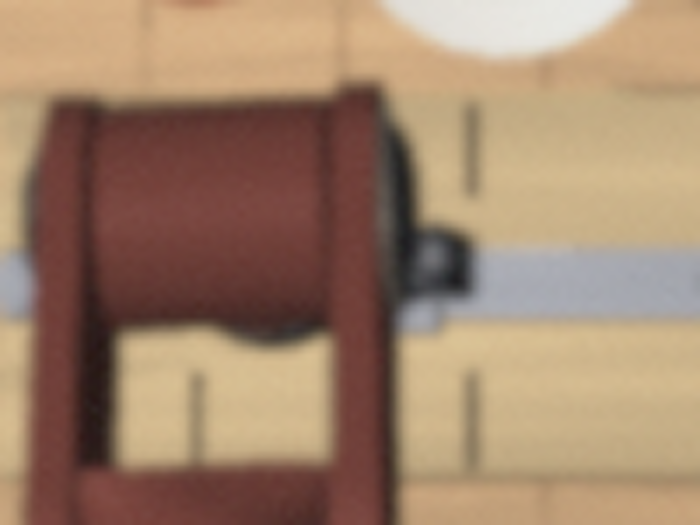

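```bash
python3 - <<'E'
from h import *
s=cams.grab_frame("side")
for n,p in(("tip0",(268,456)),("tip1",(362,402)),("linein",(390,390)),("lineout",(433,425)),("l20",(340,451)),("l140",(480,364))):
    print(n,ray(s,(p[0]/6+200-.42,p[1]/6+120-.42),.037))
i=s["image"][150:200,240:285]
cv2.imwrite("pics/zz3.png",cv2.resize(cv2.cvtColor(i,cv2.COLOR_RGB2BGR),None,fx=12,fy=12,interpolation=cv2.INTER_CUBIC))
E
```

```text
tip0 [ 0.565854   -0.00654562  0.037     ]
tip1 [0.56903545 0.07025046 0.037     ]
linein [0.57274827 0.09117471 0.037     ]
lineout [0.61378538 0.09055023 0.037     ]
l20 [0.59219313 0.03057899 0.037     ]
l140 [0.59335064 0.15154002 0.037     ]
```

View pics/zz3.png

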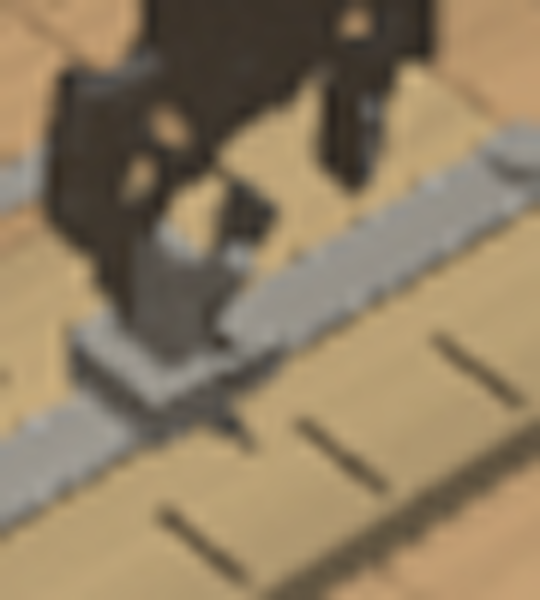

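The enlarged side view puts the blade tip at about (260.4, 186.7), about 20 mm short of the middle line, which starts at (265, 185). I'll push 1.7 cm more.

>>> {"method": "play_rows", "body": {"slide": [[0, 0, -0.5], [0, 0, -0.5], [0, 0, -0.4], [0, 0, -0.3], [0, 0, 0]], "yaw": [0, 0, 0, 0, 0], "grip": [-1, -1, -1, -1, -1]}}

```text
time: 5.5
tool_pos: [0.5365, 0.115, 0.0802]
tool_rot: [-0.002, 0.002, 0.707, -0.707]
contact_force: [-0.1, -0.0, 0.7]
gripper_width: 1.001
```

```bash
cat > z.py <<'E'
from h import *
import sys
st=readout.state();print(np.array(st["tool_pos"]).round(4),np.array(st["contact_force"]).round(1),st["gripper_width"])
s=cams.grab_frame("side")
i=s["image"][155:200,245:290]
cv2.imwrite(f"pics/{sys.argv[1]}.png",cv2.resize(cv2.cvtColor(i,cv2.COLOR_RGB2BGR),None,fx=13,fy=13,interpolation=cv2.INTER_CUBIC))
E
python3 z.py z4
```

```text
[0.5365 0.115  0.0802] [-0.1 -0.   0.7] 1.0005241709210921
```

View pics/z4.png

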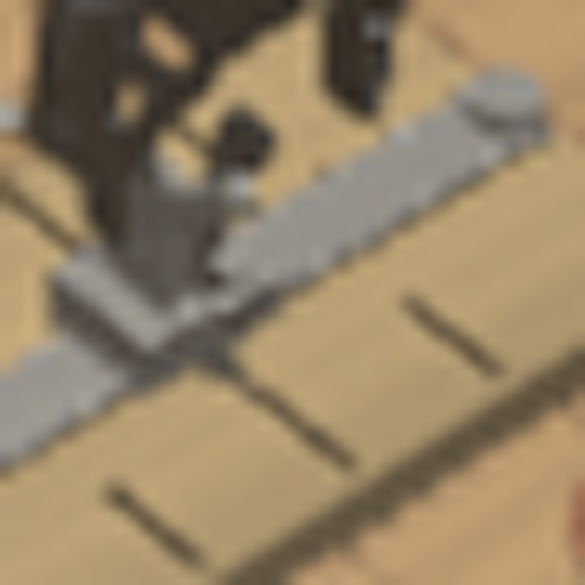

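```bash
cat > prof.py <<'E'
from h import *
from scipy.ndimage import map_coordinates
s=cams.grab_frame("side");g=cv2.cvtColor(s["image"],cv2.COLOR_RGB2GRAY).astype(float)
ys=np.arange(.070,.110,.001)
for x in np.arange(.562,.616,.004):
    uv=np.array([proj(s,[x,y,.036]) for y in ys]); v=map_coordinates(g,[uv[:,1],uv[:,0]],order=1)
    w=np.clip(np.percentile(v,75)-15-v,0,None); print(round(x,3),(w@ys/w.sum()).round(4) if w.sum() else None,v[::2].astype(int))
E
python3 prof.py
```

```text
0.562 0.0902 [163 163 163 163 161 156 149 138 125 110 102 102 116 139 157 162 164 164
 163 163]
0.566 0.09 [162 162 163 163 165 166 164 154 137 121 113 122 137 150 161 166 165 164
 163 163]
0.57 0.09 [161 161 161 161 162 162 160 152 138 123 117 124 137 150 157 161 163 162
 162 162]
0.574 0.0907 [160 159 160 160 161 162 162 152 136 118 104 106 124 141 154 159 161 161
 160 160]
0.578 0.0912 [161 162 162 162 162 162 160 155 143 126 114 112 122 140 153 160 161 161
 161 160]
0.582 0.0912 [162 162 162 163 163 164 165 164 148 127 104 105 124 142 155 163 164 163
 162 162]
0.586 0.091 [161 161 162 162 163 163 163 158 148 128 113 112 129 149 159 162 163 162
 161 161]
0.59 0.0909 [160 160 160 160 161 161 162 159 144 124 113 114 128 143 155 161 161 160
 160 160]
0.594 0.0907 [158 158 158 158 159 159 158 154 137 116 102 108 121 140 152 157 158 159
 159 158]
0.598 0.091 [156 156 156 156 156 157 155 148 135 114  99  98 114 135 147 154 156 156
 156 155]
0.602 0.0906 [154 154 154 154 155 155 156 145 129 111  98 103 119 136 151 153 153 154
 153 153]
0.606 0.091 [153 153 153 153 153 153 152 147 136 120 109 110 120 135 145 151 152 153
 153 153]
0.61 0.0907 [153 153 153 153 153 154 155 151 138 121 103 110 127 141 149 153 153 152
 152 153]
0.614 0.09 [151 152 151 150 151 153 152 146 138 133 130 132 139 149 152 149 149 150
 150 150]
```

Blade centroid reads y ≈ 0.090 against 0.0908 for the line. Allowing for the blade's height parallax (~2 mm), it is about 2 mm short. I'll narrow the jaws part-way, without touching the lever, backing the tool off to compensate before the final nudge.

>>> {"method": "play_rows", "body": {"slide": [[0, 0, 0.6], [0, 0, 0.6], [0, 0, 0], [0, 0, 0], [0, 0, 0], [0, 0, 0]], "yaw": [0, 0, 0, 0, 0, 0], "grip": [-1, -0.8, -0.6, -0.46, -0.46, -0.46]}}

```text
time: 6.2
tool_pos: [0.5366, 0.1024, 0.0803]
tool_rot: [-0.002, 0.002, 0.707, -0.707]
contact_force: [0.3, 0.7, -0.9]
gripper_width: 0.73
```

```bash
python3 z.py z5; python3 prof.py|head -5; python3 v.py a5
```

```text
[0.5366 0.1024 0.0803] [ 0.3  0.7 -0.9] 0.7297322285207344
0.562 0.0902 [163 163 163 163 161 156 149 139 125 110 102 102 117 139 157 161 164 164
 164 163]
0.566 0.09 [163 163 163 163 165 166 165 155 137 120 111 121 137 151 162 166 164 164
 163 164]
0.57 0.09 [162 161 161 162 163 164 160 152 138 122 116 123 137 150 157 161 162 161
[-4.9e-03 -1.0e+00 -1.0e-04] [0.5366 0.1025 0.0803] [-0.0028159  -0.26545027 -0.0666023 ] 0.7276650647227737
```

View pics/z5.png

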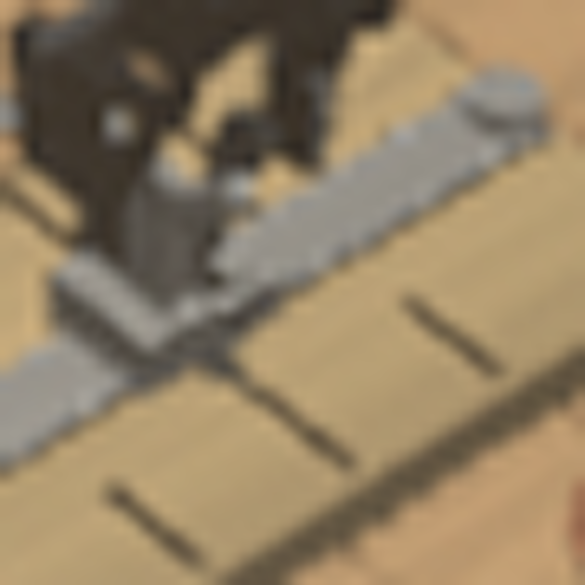

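View pics/a5t.png

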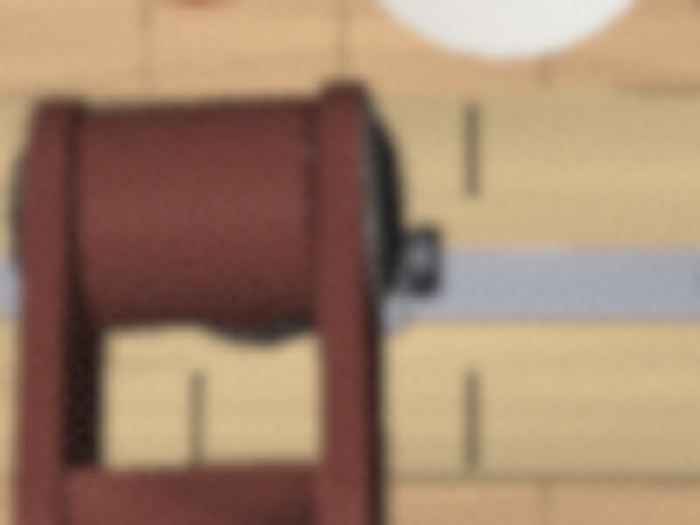

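```bash
python3 - <<'E'
from h import *
from scipy.ndimage import map_coordinates
s=cams.grab_frame("side")
for name,img in(("init",cv2.imread("pics/side0.png")),("now",cv2.cvtColor(s["image"],cv2.COLOR_RGB2BGR))):
  g=cv2.cvtColor(img,cv2.COLOR_BGR2GRAY).astype(float)
  y0=-.027 if name=="init" else .07
  ys=np.arange(y0,y0+.04,.001)
  for x in(.562,.566,.570):
    uv=np.array([proj(s,[x,y,.036]) for y in ys]); v=map_coordinates(g,[uv[:,1],uv[:,0]],order=1)
    w=np.clip(np.percentile(v,75)-15-v,0,None); print(name,x,(w@ys/w.sum()).round(4),v[::2].astype(int))
E
```

```text
init 0.562 -0.0071 [154 155 155 155 153 148 140 131 120 110 105 106 119 134 145 150 155 156
 155 155]
init 0.566 -0.0073 [155 155 155 155 156 157 154 146 132 118 114 123 136 146 153 156 156 156
 156 156]
init 0.57 -0.0074 [155 155 155 155 155 156 155 149 139 132 130 135 144 153 155 156 156 155
 155 155]
now 0.562 0.0902 [163 163 163 163 161 156 148 139 126 111 102 103 117 140 157 161 163 163
 163 163 163]
now 0.566 0.09 [163 163 163 164 164 165 164 154 137 121 112 122 138 151 162 166 164 163
 163 163 163]
now 0.57 0.09 [162 162 162 162 163 163 160 152 139 123 117 124 138 151 157 161 163 162
 161 161 161]
```

>>> {"method": "play_rows", "body": {"slide": [[0, 0, -0.12], [0, 0, -0.12], [0, 0, 0], [0, 0, 0]], "yaw": [0, 0, 0, 0], "grip": [-0.46, -0.46, -0.46, -0.46]}}

```text
time: 6.85
tool_pos: [0.5366, 0.1046, 0.0803]
tool_rot: [0.002, -0.002, -0.707, 0.707]
contact_force: [0.7, -2.1, 0.5]
gripper_width: 0.728
```

```bash
python3 z.py z6; python3 prof.py|grep -v '^ '|cut -c1-14
```

```text
[0.5366 0.1046 0.0803] [ 0.7 -2.1  0.5] 0.7276662806074845
0.562 0.0903 [
0.566 0.0903 [
0.57 0.0903 [1
0.574 0.0909 [
0.578 0.0912 [
0.582 0.0912 [
0.586 0.091 [1
0.59 0.0909 [1
0.594 0.0908 [
0.598 0.091 [1
0.602 0.0906 [
0.606 0.091 [1
0.61 0.0907 [1
0.614 0.09 [15
```

Now in contact (−2.1 N), and both estimates give index y ≈ 0.0888 against the line at 0.0898. I'll nudge 1 mm.

>>> {"method": "play_rows", "body": {"slide": [[0, 0, -0.07], [0, 0, -0.05], [0, 0, 0]], "yaw": [0, 0, 0], "grip": [-0.46, -0.46, -0.46]}}

```text
time: 7.25
tool_pos: [0.5366, 0.106, 0.0803]
tool_rot: [0.002, -0.002, -0.707, 0.707]
contact_force: [-0.3, -1.8, -0.1]
gripper_width: 0.73
```

```bash
python3 z.py z7; python3 prof.py|grep -v '^ '|cut -c1-14|head -4
```

```text
[0.5366 0.106  0.0803] [-0.3 -1.8 -0.1] 0.7295982819129773
0.562 0.0919 [
0.566 0.0915 [
0.57 0.0913 [1
0.574 0.0911 [
```

View pics/z7.png

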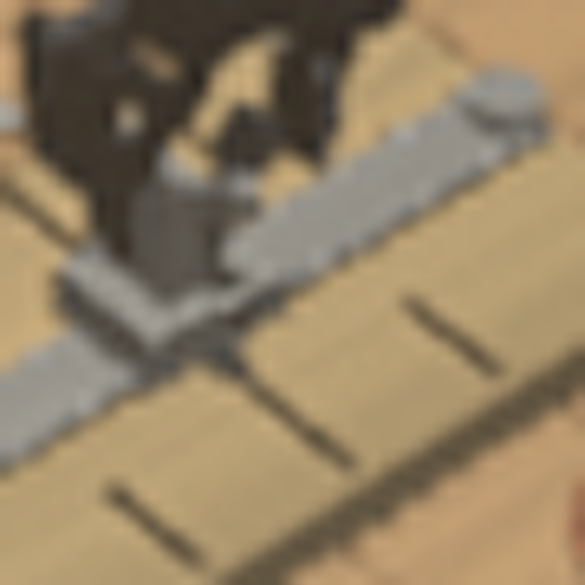

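The index estimates (blade view 0.0901, travel 0.0902, finger 0.0900) are all within half a millimetre of the line (0.0898). Now I'll close in small steps, shifting the tool so the column-side finger stays put.

>>> {"method": "play_rows", "body": {"slide": [[0, 0, 0.13], [0, 0, 0], [0, 0, 0.13], [0, 0, 0], [0, 0, 0.13], [0, 0, 0], [0, 0, 0]], "yaw": [0, 0, 0, 0, 0, 0, 0], "grip": [-0.4, -0.4, -0.34, -0.34, -0.28, -0.28, -0.28]}}

```text
time: 8.05
tool_pos: [0.5366, 0.1021, 0.0803]
tool_rot: [-0.002, 0.002, 0.707, -0.707]
contact_force: [0.1, -0.2, 0.0]
gripper_width: 0.64
```

```bash
cat > c.py <<'E'
from h import *
s=readout.state();p=np.array(s["tool_pos"]);w=s["gripper_width"]*.085
print("colfinger",p[1]-w/2,"levfinger",p[1]+w/2,"w",w,np.array(s["contact_force"]).round(1))
E
python3 c.py; python3 z.py z8; python3 prof.py|grep -v '^ '|cut -c1-14|head -4
```

```text
colfinger 0.07488053385676208 levfinger 0.12926621822291468 w 0.05438568436615259 [ 0.1 -0.2  0. ]
[0.5366 0.1021 0.0803] [ 0.1 -0.2  0. ] 0.6398315807782657
0.562 0.0929 [
0.566 0.0928 [
0.57 0.0923 [1
0.574 0.0916 [
```

View pics/z8.png

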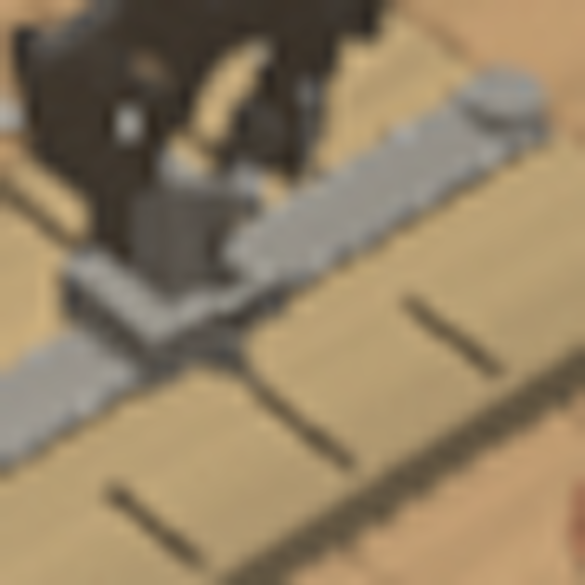

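The blade crept about 1.2 mm past because the fingers led the tool. The column finger is still at 0.0749, so the lever-side finger should press the rest back against it. I'll continue with smaller steps and let the tool lead slightly.

>>> {"method": "play_rows", "body": {"slide": [[0, 0, 0.06], [0, 0, 0.07], [0, 0, 0.06], [0, 0, 0.07], [0, 0, 0.06], [0, 0, 0.06], [0, 0, 0], [0, 0, 0]], "yaw": [0, 0, 0, 0, 0, 0, 0, 0], "grip": [-0.28, -0.25, -0.22, -0.19, -0.16, -0.13, -0.1, -0.1]}}

```text
time: 8.95
tool_pos: [0.5367, 0.0979, 0.0813]
tool_rot: [0.002, -0.002, -0.707, 0.707]
contact_force: [-4.5, -0.5, 6.7]
gripper_width: 0.553
```

```bash
python3 c.py; python3 z.py z9; python3 prof.py|grep -v '^ '|cut -c1-14|head -4
```

```text
colfinger 0.07441603717004006 levfinger 0.12144440920476929 w 0.04702837203472924 [-4.5 -0.5  6.7]
[0.5367 0.0979 0.0813] [-4.5 -0.5  6.7] 0.5532749651144616
0.562 0.0914 [
0.566 0.0915 [
0.57 0.0914 [1
0.574 0.0912 [
```

View pics/z9.png

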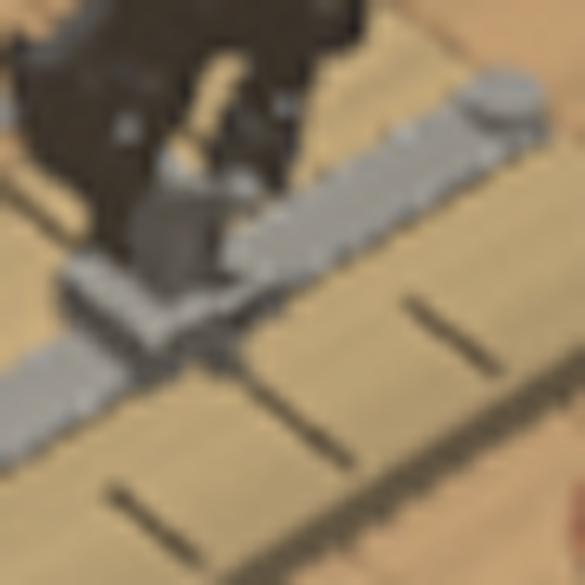

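The blade is back on the line (apparent 0.0914 gives index about 0.0900). There is a mild upward force from the pads swinging down. I'll continue, easing the tool up slightly.

>>> {"method": "play_rows", "body": {"slide": [[0, -0.05, 0.05], [0, -0.03, 0.06], [0, -0.03, 0.06], [0, -0.03, 0.06], [0, -0.03, 0.06], [0, -0.03, 0.06], [0, 0, 0], [0, 0, 0]], "yaw": [0, 0, 0, 0, 0, 0, 0, 0], "grip": [-0.1, -0.07, -0.04, -0.01, 0.02, 0.05, 0.08, 0.08]}}

```text
time: 9.85
tool_pos: [0.5367, 0.0943, 0.0824]
tool_rot: [0.002, -0.002, -0.707, 0.707]
contact_force: [-1.4, -0.6, 4.9]
gripper_width: 0.46
```

```bash
python3 c.py; python3 z.py z10; python3 prof.py|grep -v '^ '|cut -c1-14|head -4
```

```text
colfinger 0.07478719716055428 levfinger 0.11390984395130617 w 0.039122646790751885 [-1.4 -0.6  4.9]
[0.5367 0.0943 0.0824] [-1.4 -0.6  4.9] 0.4602664328323751
0.562 0.0914 [
0.566 0.0914 [
0.57 0.0913 [1
0.574 0.0912 [
```

View pics/z10.png

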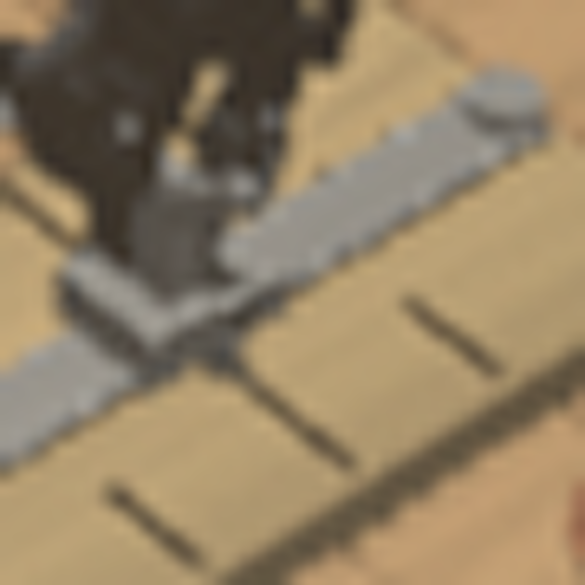

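Rest is holding with the blade at 0.0914, and the lever is swinging in. I'll continue.

>>> {"method": "play_rows", "body": {"slide": [[0, -0.03, 0.06], [0, -0.02, 0.07], [0, -0.02, 0.06], [0, -0.02, 0.07], [0, -0.02, 0.06], [0, -0.02, 0.07], [0, 0, 0], [0, 0, 0]], "yaw": [0, 0, 0, 0, 0, 0, 0, 0], "grip": [0.08, 0.11, 0.14, 0.17, 0.2, 0.23, 0.26, 0.26]}}

```text
time: 10.75
tool_pos: [0.5366, 0.0905, 0.0836]
tool_rot: [0.002, -0.002, -0.707, 0.707]
contact_force: [1.1, -2.6, 0.8]
gripper_width: 0.374
```

```bash
python3 c.py; python3 z.py z11; python3 prof.py|grep -v '^ '|cut -c1-14|head -4
```

```text
colfinger 0.0746036623004314 levfinger 0.10641299282425408 w 0.03180933052382268 [ 1.1 -2.6  0.8]
[0.5366 0.0905 0.0836] [ 1.1 -2.6  0.8] 0.37422741792732567
0.562 0.0916 [
0.566 0.0914 [
0.57 0.0913 [1
0.574 0.0911 [
```

>>> {"method": "play_rows", "body": {"slide": [[0, 0, 0.06], [0, 0, 0.06], [0, 0, 0.06], [0, 0, 0.06], [0, 0, 0.06], [0, 0, 0.03], [0, 0, 0], [0, 0, 0]], "yaw": [0, 0, 0, 0, 0, 0, 0, 0], "grip": [0.26, 0.29, 0.32, 0.35, 0.38, 0.41, 0.43, 0.43]}}

```text
time: 11.65
tool_pos: [0.5366, 0.087, 0.0841]
tool_rot: [0.002, -0.002, -0.707, 0.707]
contact_force: [-2.0, -3.3, 6.6]
gripper_width: 0.29
```

```bash
python3 c.py; python3 z.py z12; python3 prof.py|grep -v '^ '|cut -c1-14|head -4
```

```text
colfinger 0.07468451469429441 levfinger 0.09933798093874571 w 0.02465346624445131 [-2.  -3.3  6.6]
[0.5366 0.087  0.0841] [-2.  -3.3  6.6] 0.290040779346486
0.562 0.0917 [
0.566 0.0914 [
0.57 0.0914 [1
0.574 0.0912 [
```

View pics/z12.png

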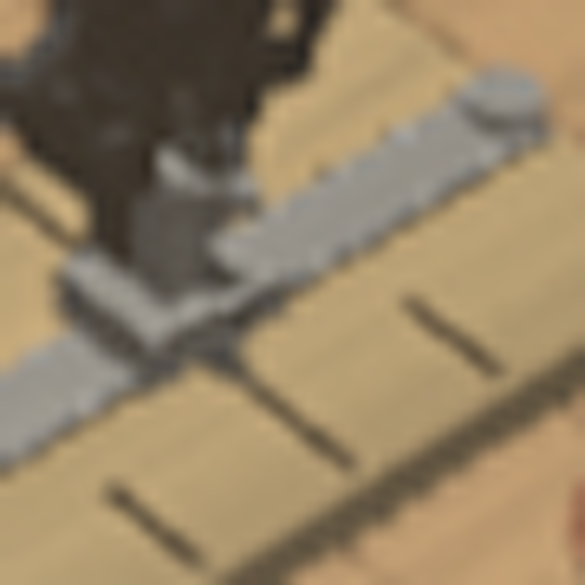

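The width is 24.7 mm and the lever looks upright against the post. I'll apply full grip and settle.

>>> {"method": "play_rows", "body": {"slide": [[0, 0, 0], [0, 0, 0], [0, 0, 0], [0, 0, 0], [0, 0, 0], [0, 0, 0], [0, 0, 0], [0, 0, 0]], "yaw": [0, 0, 0, 0, 0, 0, 0, 0], "grip": [0.5, 0.6, 0.8, 1, 1, 1, 1, 1]}}

```text
time: 12.55
tool_pos: [0.5366, 0.0864, 0.0843]
tool_rot: [0.002, -0.002, -0.706, 0.708]
contact_force: [-3.1, -5.6, 7.7]
gripper_width: 0.266
```

```bash
python3 c.py; python3 z.py z13; python3 prof.py|grep -v '^ '|cut -c1-14|head -4; python3 v.py a13; python3 - <<'E'
from h import *
for n in("side","top"): cv2.imwrite(f"pics/{n}13.png",cv2.cvtColor(cams.grab_frame(n)["image"],cv2.COLOR_RGB2BGR))
E
```

```text
colfinger 0.07511021851035259 levfinger 0.09773647815677818 w 0.0226262596464256 [-3.1 -5.6  7.7]
[0.5366 0.0864 0.0843] [-3.1 -5.6  7.7] 0.2661912899579482
0.562 0.0917 [
0.566 0.0914 [
0.57 0.0913 [1
0.574 0.0911 [
[-0.0054 -1.      0.0019] [0.5366 0.0864 0.0844] [-3.63501404 -6.1758076   7.26202859] 0.2647208154707747
```

View pics/z13.png

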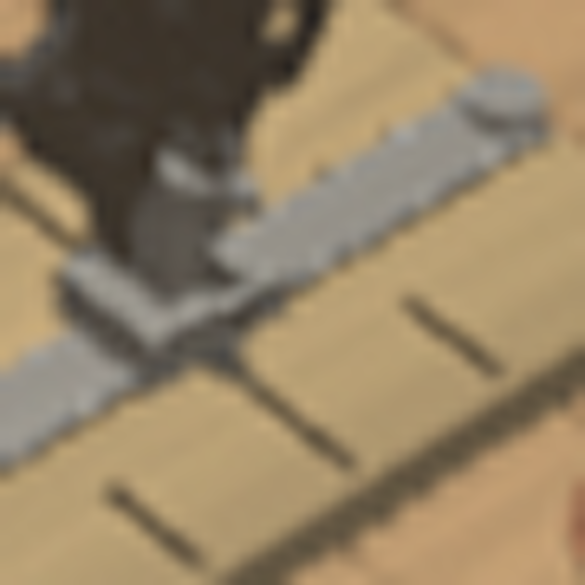

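View pics/side13.png

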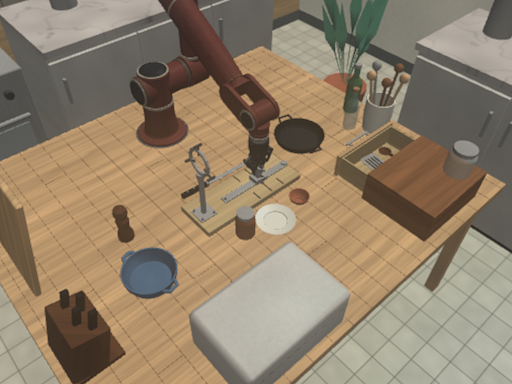

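View pics/top13.png

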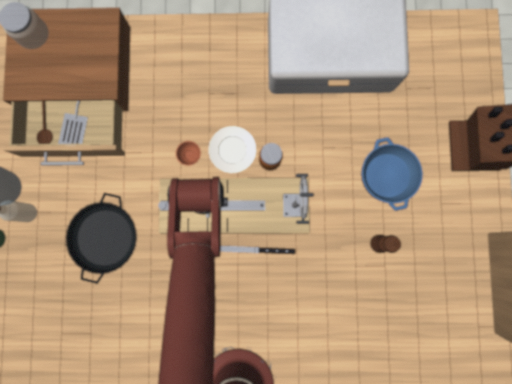

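>>> {"method": "play_rows", "body": {"slide": [[0, -0.05, 0.03], [0, 0, 0], [0, 0, 0], [0, 0, 0], [0, 0, 0], [0, 0, 0], [0, 0, 0], [0, 0, 0], [0, 0, 0], [0, 0, 0]], "yaw": [0, 0, 0, 0, 0, 0, 0, 0, 0, 0], "grip": [1, 1, 1, 1, 1, 1, 1, 1, 1, 1]}}

```text
time: 13.85
tool_pos: [0.5366, 0.0864, 0.0844]
tool_rot: [0.002, -0.002, -0.707, 0.708]
contact_force: [-0.9, -5.8, 4.8]
gripper_width: 0.268
```

```bash
python3 c.py; python3 z.py z14; python3 prof.py|grep -v '^ '|cut -c1-14|head -8
```

```text
colfinger 0.07501566931617151 levfinger 0.09776470499180817 w 0.02274903567563665 [-0.9 -5.8  4.8]
[0.5366 0.0864 0.0844] [-0.9 -5.8  4.8] 0.2676357138310194
0.562 0.0917 [
0.566 0.0913 [
0.57 0.0914 [1
0.574 0.0911 [
0.578 0.0911 [
0.582 0.0912 [
0.586 0.0909 [
0.59 0.0909 [1
```

```bash
python3 -c "
from plant import workorder;print(workorder.job_done())"
```

```text
the job is handed in; nothing more can be done
None
```

The rest is drawn out to the middle line and its lever swung shut. I handed the job in at about 14 s, with the post and shut lever still gripped.

- **Moving the rest:** I pushed it with the column-side finger, lever open, to the middle line. I then closed the jaws in small steps, backing the tool off so that finger stayed against the post while the other one swung the lever shut. Full grip went on last.
- **Index position:** Final estimates put the index at y ≈ 0.0900 m, with the line at 0.0898 m. That comes from the side-view blade reading and the finger's position on the post, and the two agree to about half a millimetre. The camera calibration itself is only good to about 2 mm.
- **Overshoot and correction:** Before the lever moved, the rest crept about 1.2 mm past the line. It was pressed back against the finger before clamping and did not shift after that.
- **Lever:** I could not see the tip directly because the fingers hid it. I judge it shut from the steady jaw width.
- **One disagreement:** The jaw width reads 22.7 mm, against 25 mm for the post and shut lever together. I put this down to give in the fingers under grip force.
- **Forces and surroundings:** The readings I took stayed under 10 N, with about 6 N along the rail at hand-in. The last full pictures show the crockery, jars and knife still in place.

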